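Ring-test three grinding wheels by fingertip

TASK

Ring-test the second-hand grinding wheels: with the fingertips, lightly tap the yellow dot on the white wheel, then the one on the green wheel, then the one on the red-brown wheel, never driving a wheel down to the bottom of its springy stand. Do not touch the grey reject wheel with the red cross, and do not pick up or shift the stands or anything else on the table.

Things in the scene. Friction and masses are not known exactly. Their poses are not given: they have to be found in the camera images.
- white_stand: loose ring-test stand of the white wheel: dark steel foot 110 mm across, 1.6 kg, with a post; the wheel (125 mm across, 20 mm thick) lies flat and level on it, centred on its axis, upper face 88 mm above the table. A dark steel nut (22 mm across) on the axis stands up to 100 mm above the table. Origin: centre of the foot's underside; z up
- white_dot: yellow dot stuck on top of the white wheel, 30 mm across and 4 mm proud of the wheel's upper face, 42 mm from the wheel's axis (towards the stand's -x). Origin: centre of the dot's top face (92 mm above the table when untouched); z up
- white_wheel (a joint): how far the white wheel is pressed down on its spring, m: 0 at rest (up), 0.014 at the bottom stop. It starts to give at about 1.5 N and takes 0.5 N more per mm; it springs back up when released and does not turn
- green_stand: loose ring-test stand of the green wheel: dark steel foot 110 mm across, 1.6 kg, with a post; the wheel (125 mm across, 20 mm thick) lies flat and level on it, centred on its axis, upper face 88 mm above the table. A dark steel nut (22 mm across) on the axis stands up to 100 mm above the table. Origin: centre of the foot's underside; z up
- green_dot: yellow dot stuck on top of the green wheel, 30 mm across and 4 mm proud of the wheel's upper face, 42 mm from the wheel's axis (towards the stand's -x). Origin: centre of the dot's top face (92 mm above the table when untouched); z up
- green_wheel (a joint): how far the green wheel is pressed down on its spring, m: 0 at rest (up), 0.014 at the bottom stop. It starts to give at about 1.5 N and takes 0.5 N more per mm; it springs back up when released and does not turn
- brown_stand: loose ring-test stand of the red-brown wheel: dark steel foot 110 mm across, 1.6 kg, with a post; the wheel (125 mm across, 20 mm thick) lies flat and level on it, centred on its axis, upper face 88 mm above the table. A dark steel nut (22 mm across) on the axis stands up to 100 mm above the table. Origin: centre of the foot's underside; z up
- brown_dot: yellow dot stuck on top of the red-brown wheel, 30 mm across and 4 mm proud of the wheel's upper face, 42 mm from the wheel's axis (towards the stand's -x). Origin: centre of the dot's top face (92 mm above the table when untouched); z up
- brown_wheel (a joint): how far the red-brown wheel is pressed down on its spring, m: 0 at rest (up), 0.014 at the bottom stop. It starts to give at about 1.5 N and takes 0.5 N more per mm; it springs back up when released and does not turn
- grey_stand: loose ring-test stand of the grey (reject, red cross) wheel: dark steel foot 110 mm across, 1.6 kg, with a post; the wheel (125 mm across, 20 mm thick) lies flat and level on it, centred on its axis, upper face 88 mm above the table. A dark steel nut (22 mm across) on the axis stands up to 100 mm above the table. Origin: centre of the foot's underside; z up
- grey_dot: yellow dot stuck on top of the grey (reject, red cross) wheel, 30 mm across and 4 mm proud of the wheel's upper face, 42 mm from the wheel's axis (towards the stand's -x). Origin: centre of the dot's top face (92 mm above the table when untouched); z up
- grey_wheel (a joint): how far the grey (reject, red cross) wheel is pressed down on its spring, m: 0 at rest (up), 0.014 at the bottom stop. It starts to give at about 1.5 N and takes 0.5 N more per mm; it springs back up when released and does not turn
- screwdriver_grip (a point): handle middle of a loose screwdriver, orange handle, 190 mm long, lying on the table near the robot; bystander
- wrench_grip (a point): handle middle of a loose steel wrench, 160 mm long, lying flat beyond the wheels; bystander
- jar: loose jar with red cap, 52 mm across, 70 mm high, standing; origin at the centre of its underside; bystander
- flange: loose steel flange ring, 60 mm across, 14 mm thick, lying flat; origin at the centre of its underside; bystander
- can: loose can with blue label, 52 mm across, 130 mm high, standing; origin at the centre of its underside; bystander
Things that resemble listed ones, but are neither listed nor needed, are in the scene too. Leave any pink or purple look-alike of the white_stand alone.

How it is judged:
On the way, in this order (a step that is already met when the one before it is completed fails the run):
1. a fingertip touches the yellow dot of the white wheel (contact force between the fingers and white_dot above 0.7 N), for 0.05 s.
2. a fingertip touches the yellow dot of the green wheel (contact force between the fingers and green_dot above 0.7 N), for 0.05 s.
3. a fingertip touches the yellow dot of the red-brown wheel (contact force between the fingers and brown_dot above 0.7 N), for 0.05 s.
At the end, for the whole second after the job is handed in: The dots of the white, green and red-brown wheels have been touched in that order; all wheels have sprung back up (within 2 mm), all stands stand upright and still within 15 mm of where they were, and the bystanders lie within 20 mm of where they were (value of joint each of white_wheel, green_wheel, brown_wheel, grey_wheel below 0.002 m and distance of each of white_stand, green_stand, brown_stand, grey_stand from where it was at the start of the episode below 0.015 m and angle between each of white_stand, green_stand, brown_stand, grey_stand's own z axis and vertical below 0.05 rad and linear speed of each of white_stand, green_stand, brown_stand, grey_stand below 0.02 m/s and distance of each of screwdriver_grip, wrench_grip, jar, flange, can from where it was at the start of the episode below 0.02 m).
It fails at once if a wheel is pushed down to the bottom of its spring (more than 13 mm) (value of joint any of white_wheel, green_wheel, brown_wheel, grey_wheel above 0.013 m).
It fails at once if a wheel or stand is struck or pressed hard (more than 20 N) (contact force between any of the fingers, the arm and white_stand above 20 N or contact force between any of the fingers, the arm and green_stand above 20 N or contact force between any of the fingers, the arm and brown_stand above 20 N or contact force between any of the fingers, the arm and grey_stand above 20 N).
It fails at once if the grey reject wheel or its stand is touched (contact force between any of the fingers, the arm and grey_stand above 0.3 N).
It fails at once if a stand is lifted, tipped or shifted (more than 15 mm) (distance of any of white_stand, green_stand, brown_stand, grey_stand from where it was at the start of the episode above 0.015 m or angle between any of white_stand, green_stand, brown_stand, grey_stand's own z axis and vertical above 0.1 rad).
It fails at once if a bystander is picked up or shifted (more than 20 mm) (distance of any of screwdriver_grip, wrench_grip, jar, flange, can from where it was at the start of the episode above 0.02 m).
It also fails if it takes over 43 s, if anything falls off the work surface, if the arm or the gripper's body presses on something with over 40 N, if the wrist force passes 120 N, or if a joint passes its speed limit or range.

ROBOT

A 7-joint arm with a two-finger parallel gripper is mounted at the origin on the work surface. World frame = base frame: x ahead of the robot, y to its left, z up, the work surface at z = 0. Lengths are in m, angles in rad, forces in N, time in s.
With the tool pointing down it reaches from about 0.35 to 0.9 m from the base axis. Payload 8.1 kg.
Tool frame: the origin (TCP) lies at the very end of the fingers, on their centre line; the grasp point (between the pads) lies 19 mm behind it; z points along the fingers, x is the direction in which the jaws open and shut, and the axes are right-handed (so a half turn about z gives the same grasp; the last joint's range is limited). The gripper opens to 92 mm and grips with 3 to 60 N. Pads are 19 mm wide; open, the fingers measure 130 mm over their backs; the gripper's body (75 mm by 190 mm) begins 47 mm behind the grasp point.
Start: joints at [-1.299, 0.434, 0.025, 1.573, -0.012, 1.134, -0.075], TCP at [0.229, 0.582, 0.227] pointing down, gripper open.
Joint ranges: [-2.62, 2.62], [-0.44, 2.09], [-1.27, 1.32], [0.08, 2.57], [-1.32, 4.46], [0.12, 2], [-2.74, 2.74]. Speed limits (rad/s): [2.22, 2.22, 3.01, 3.01, 3.14, 3.14, 3.14].

INTERFACE

Orientations are given as a rotation vector (axis times angle).
In Python, from cell import status, viewer, arm gives the robot as it stands.
- The arm moves only by the tool jog_arm, never from a script. Its argument "commands" is text: rows parted by semicolons, each of 7 numbers parted by spaces: the closure, from -1 (fully open) to 1 (shut), then the shift along the world's x, y, z normalised to -1 to 1, where 1 is 0.3 m, then the turn, a rotation vector about the world's x, y, z normalised to -1 to 1, where 1 is 2 pi rad. In form: jaw dx dy dz wx wy wz; .... A call has exactly 5 rows; each row shifts and turns the commanded pose from where the row before left it; what a row does not reach is not made up. A row lasts 1/10 s, in which the tool goes at most 50 mm and 8.59 degrees, less where a joint would pass 70% of its speed; a pose out of reach is approached as far as the arm can. A call with a number of a shift or a turn outside -1 to 1 is refused whole. A call with a gripper value outside its range is refused whole. The fingers move at their own pace and stop on an object; "force" is the grip in N (left out, the last holds). Time passes only in rows, so rows that do not move let the fingers close, or fill a call up. It gives the time, the measured TCP pose, the force and the opening at its end, in the units of the state.
- status.observe(): the state, without advancing time (a new reading comes with each control period).
- viewer.get_image(name): name is "scene" or "top" or "wrist"; returns a dict with "pixels" (420x560x3 uint8, red, green, blue), "z_map" (420x560 float32, m along the optical axis (not along the pixel's ray), 0 where there is no reading), "camera_matrix" (3x3 intrinsics, pixels), "k1" (the pictures are not rectified: a ray, as slopes to the right and down, at radius r is drawn at 1 + k1 r^2 times it, then the intrinsics apply), "R" (3x3) and "t" (3): a world point X has camera coordinates R X + t. Camera axes: x right, y down, z forward; pixel columns grow to the right and rows downward; lengths in m; the calibration is good to about 2 mm. A picture is of the moment at which its call begins.
- arm.sign_off(): hands the job in, once; it reports no verdict.
The state is a dict: "clock": time; "joints": joint angles; "dq": joint speeds; "joint_efforts": joint torques, N m; "position": TCP position; "ee_rot": TCP orientation; "force": force on the tool from outside, world axes, zero at the start; "ft_torque": the same for the moment, N m; "width": opening from 0.0 (shut) to 1.0 (fully open).
Only numpy, scipy, OpenCV 4.12 (cv2) and the standard library are available. Lean on these libraries where they do the work, as an engineer would, in place of code of your own. Each camera call takes 0.05 s, during which the arm holds its last target. There are 200 camera calls.

## Working session

There is one attempt and no reset: what is moved stays moved. The work goes in short steps, Python scripts to look and compute and a tool call to move; the robot and the scene stay as the last step left them, time stands still between calls to the robot, and variables do not carry over. Pictures are saved under pics/ and viewed, about 8 in all and at most 12, crops included, and the job is handed in when it is done.

Besides the shell and the picture viewer there is one more tool, called after ">>>" in YAML: its name, and indented under it one key for each argument. jog_arm: Moves the arm, as the interface text tells. Scaled input: -1 to 1 covers 0.3 m each way for a shift and 2 pi rad each way for a turn. Its arguments: {"type":"object","properties":{"commands":{"type":"string"},"force":{"type":"number"}},"required":["commands"]}

```bash
mkdir -p pics
cat > h.py <<'E'
import numpy as np, cv2
from cell import status, viewer, arm
def shot(n,save=None):
    d=viewer.get_image(n)
    if save: cv2.imwrite('pics/'+save,cv2.cvtColor(d['pixels'],cv2.COLOR_RGB2BGR))
    return d
def plane(d,u,v,z):
    p=cv2.undistortPoints(np.array([[[u,v]]],float),np.array(d['camera_matrix'],float),np.array([d['k1'],0,0,0,0],float))[0,0]
    R=np.array(d['R']);t=np.array(d['t']);c=-R.T@t;r=R.T@np.array([p[0],p[1],1.])
    return c+r*(z-c[2])/r[2]
def yellow(d,lo=(22,110,110),hi=(36,255,255)):
    m=cv2.inRange(cv2.cvtColor(d['pixels'],cv2.COLOR_RGB2HSV),lo,hi)
    n,l,s,c=cv2.connectedComponentsWithStats(m)
    return [(c[i].round(1),s[i].tolist(),plane(d,*c[i],.092).round(4)) for i in range(1,n) if s[i,4]>15]
E
python3 - <<'E'
from h import *
s=status.observe();print({k:np.round(s[k],3) for k in('clock','position','ee_rot','force','width')})
for n in('top','scene'):
    d=shot(n,n+'0.png')
    for y in yellow(d):print(n,y)
    print((-np.array(d['R']).T@d['t']).round(3))
E
```

```text
{'clock': np.float64(0.0), 'position': array([0.229, 0.581, 0.226]), 'ee_rot': array([ 2.596e+00,  1.768e+00, -2.000e-03]), 'force': array([-1.164,  0.467, -0.653]), 'width': np.float64(0.999)}
top (array([380.7, 221.5]), [376, 217, 11, 10, 83], array([ 0.5359, -0.2835,  0.092 ]))
top (array([267.1, 229. ]), [263, 225, 9, 9, 71], array([0.5047, 0.0622, 0.092 ]))
top (array([173. , 229.9]), [169, 226, 9, 9, 68], array([0.4952, 0.3483, 0.092 ]))
top (array([326.9, 234.9]), [323, 231, 9, 9, 67], array([ 0.4905, -0.1197,  0.092 ]))
top (array([ 75.3, 251.7]), [52, 232, 47, 42, 1289], array([0.4217, 0.6379, 0.092 ]))
top (array([351.8, 314.6]), [348, 310, 9, 10, 67], array([ 0.2549, -0.1924,  0.092 ]))
top (array([410.9, 315.2]), [407, 311, 9, 10, 69], array([ 0.2572, -0.3648,  0.092 ]))
[0.192 0.03  1.622]
scene (array([171.6, 139.7]), [167, 136, 10, 8, 62], array([ 0.2563, -0.1927,  0.092 ]))
scene (array([107.7, 148.6]), [103, 145, 10, 8, 64], array([ 0.2575, -0.3653,  0.092 ]))
scene (array([487.2, 164.4]), [461, 145, 52, 38, 1270], array([0.4761, 0.6187, 0.092 ]))
scene (array([391.8, 184.3]), [386, 180, 12, 10, 87], array([0.4976, 0.3487, 0.092 ]))
scene (array([280.2, 202.8]), [275, 198, 12, 11, 100], array([0.5066, 0.062 , 0.092 ]))
scene (array([205.5, 208.4]), [200, 203, 12, 11, 98], array([ 0.4926, -0.1198,  0.092 ]))
scene (array([138.1, 233.7]), [132, 228, 13, 12, 119], array([ 0.5374, -0.2844,  0.092 ]))
[ 1.138 -0.048  1.055]
```

View pics/top0.png

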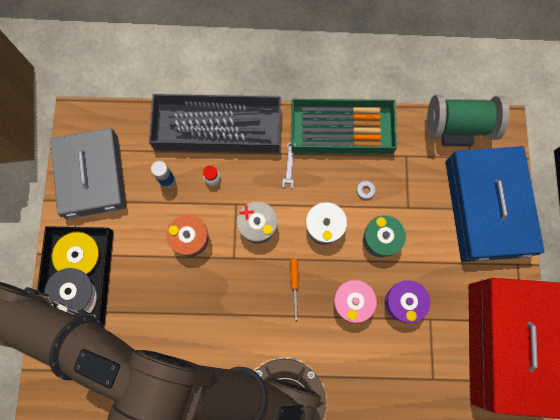

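View pics/scene0.png

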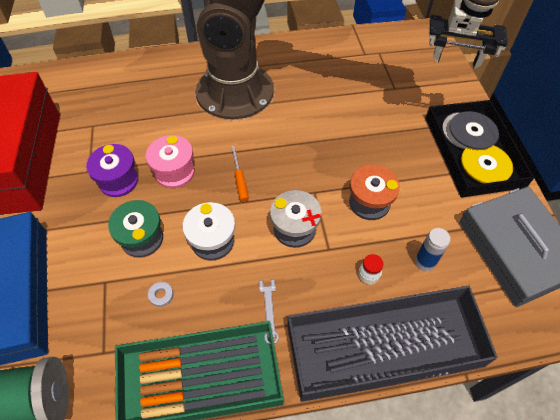

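Top view: white wheel at (326,222) with its dot at (327,235). Green wheel is at (385,236), dot (381,221), and red-brown at (187,234), dot (173,230). The grey reject with the red cross is at (257,221). Pink (355,300) and purple (409,301) are look-alikes to leave alone. The white wheel fits because its face is pure white with no cross. I'll confirm this in one crop while heading over at a safe height.

Run:
```python
import cv2
a=cv2.imread('pics/top0.png')[195:330,150:440]
cv2.imwrite('pics/crop.png',cv2.resize(a,None,fx=2.7,fy=2.7,interpolation=cv2.INTER_CUBIC))
```

```text
(no output)
```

View pics/crop.png

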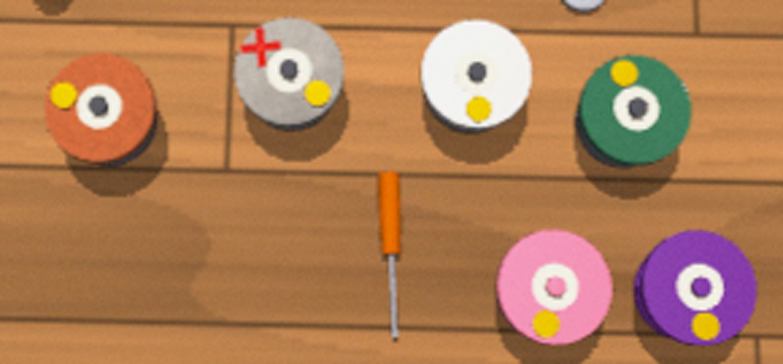

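>>> jog_arm:
  commands: "1 0.055 -0.15 0 0 0 0;1 0.055 -0.15 0 0 0 0;1 0.055 -0.15 0 0 0 0;1 0.055 -0.15 0 0 0 0;1 0.055 -0.15 0 0 0 0"
  force: 10

```text
clock: 0.6
position: [0.3116, 0.3545, 0.2265]
ee_rot: [2.596, 1.769, -0.001]
force: [0.5, 0.4, 0.2]
width: 0.618
```

The crop confirms the identities: red-brown (98,105), grey with cross (289,70), white (477,72) with its dot at (479,109), green (637,107) with its dot at (624,72).

>>> jog_arm:
  commands: "1 0.055 -0.15 0 0 0 0;1 0.055 -0.15 0 0 0 0;1 0.055 -0.15 0 0 0 0;1 0.055 -0.15 0 0 0 0;1 0.055 -0.15 0 0 0 0"

```text
clock: 1.1
position: [0.3939, 0.1297, 0.2268]
ee_rot: [-2.596, -1.769, -0.0]
force: [1.0, 0.1, 0.1]
width: 0.177
```

>>> jog_arm:
  commands: "1 0.055 -0.15 0 0 0 0;1 0.055 -0.15 0 0 0 0;1 0.055 -0.15 0 0 0 0;1 0.055 -0.15 0 0 0 0;1 0 0 0 0 0 0"

```text
clock: 1.6
position: [0.461, -0.0549, 0.227]
ee_rot: [2.601, 1.756, -0.0]
force: [-0.6, 0.3, 0.1]
width: 0.007
```

Run:
```python
from h import *
s=status.observe();print({k:np.round(s[k],4) for k in('clock','position','ee_rot','force','width','joints')})
for n in ('wrist','top','scene'):
    d=shot(n,n+'1.png')
    for y in yellow(d):print(n,y)
```

```text
{'clock': np.float64(1.6), 'position': array([ 0.461 , -0.0549,  0.227 ]), 'ee_rot': array([ 2.6015e+00,  1.7557e+00, -4.0000e-04]), 'force': array([-0.5921,  0.3302,  0.051 ]), 'width': np.float64(0.007), 'joints': array([-0.3982,  0.1686,  0.4666,  1.9774, -0.086 ,  1.0133,  1.2955])}
wrist (array([ 8.9, 23.3]), [0, 2, 23, 42, 744], array([ 0.2578, -0.1875,  0.092 ]))
wrist (array([434.1, 202.8]), [416, 185, 37, 36, 1018], array([0.504, 0.061, 0.092]))
wrist (array([221.8, 258.3]), [205, 250, 35, 15, 391], array([ 0.4838, -0.1172,  0.092 ]))
wrist (array([ 82.5, 360. ]), [68, 353, 32, 14, 324], array([ 0.5282, -0.2807,  0.092 ]))
top (array([380.7, 221.5]), [376, 217, 11, 10, 83], array([ 0.5359, -0.2835,  0.092 ]))
top (array([267.2, 229. ]), [263, 225, 10, 9, 72], array([0.5047, 0.0619, 0.092 ]))
top (array([173.1, 229.8]), [169, 226, 9, 9, 70], array([0.4955, 0.348 , 0.092 ]))
top (array([ 75.3, 251.7]), [52, 232, 47, 42, 1291], array([0.4218, 0.638 , 0.092 ]))
top (array([351.9, 314.4]), [348, 310, 9, 10, 70], array([ 0.2553, -0.1926,  0.092 ]))
top (array([410.9, 315.2]), [407, 311, 9, 10, 69], array([ 0.2572, -0.3649,  0.092 ]))
scene (array([171.6, 139.7]), [167, 136, 10, 8, 62], array([ 0.2563, -0.1927,  0.092 ]))
scene (array([107.7, 148.6]), [103, 145, 10, 8, 64], array([ 0.2575, -0.3653,  0.092 ]))
scene (array([487.2, 164.4]), [461, 145, 52, 38, 1272], array([0.4761, 0.6186, 0.092 ]))
scene (array([391.8, 184.3]), [386, 180, 12, 10, 87], array([0.4976, 0.3487, 0.092 ]))
scene (array([280.1, 202.8]), [275, 198, 12, 11, 99], array([0.5065, 0.0618, 0.092 ]))
scene (array([205.6, 208.4]), [200, 204, 12, 10, 97], array([ 0.4927, -0.1198,  0.092 ]))
scene (array([138.1, 233.7]), [132, 228, 13, 12, 119], array([ 0.5374, -0.2844,  0.092 ]))
```

View pics/wrist1.png

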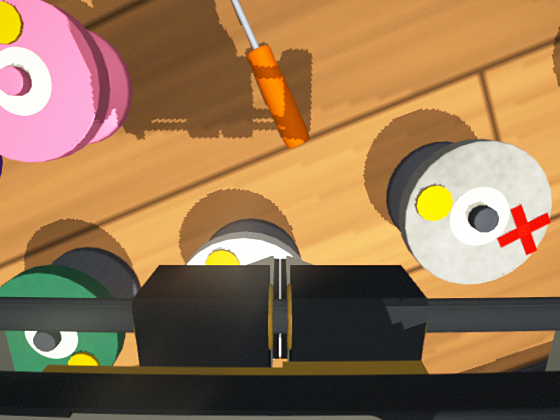

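The wrist view shows the white dot partly hidden at (222,258), clear of the grey wheel at (484,217). The dot estimates from all the views agree to within a few mm. The target is white (0.4915, -0.120).

>>> jog_arm:
  commands: "1 0.034 -0.072 0 0 0 0;1 0.034 -0.072 0 0 0 0;1 0.034 -0.072 -0.1 0 0 0;1 0 0 -0.13 0 0 0;1 0 0 -0.1 0 0 0"

```text
clock: 2.25
position: [0.49, -0.1118, 0.126]
ee_rot: [-2.594, -1.77, 0.0]
force: [-0.2, 0.1, -0.3]
width: 0.006
```

>>> jog_arm:
  commands: "1 0 0 0 0 0 0;1 0 0 0 0 0 0;1 0 0 0 0 0 0;1 0 0 0 0 0 0;1 0 0 0 0 0 0"

```text
clock: 2.75
position: [0.4912, -0.113, 0.1289]
ee_rot: [2.595, 1.769, 0.003]
force: [0.1, 0.5, 0.7]
width: 0.005
```

Run:
```python
from h import *
s=status.observe();print({k:np.round(s[k],4) for k in('clock','position','ee_rot','force','width','joints')})
d=shot('scene')
cv2.imwrite('pics/s2.png',cv2.resize(cv2.cvtColor(d['pixels'],cv2.COLOR_RGB2BGR)[140:280,110:300],None,fx=4,fy=4,interpolation=cv2.INTER_CUBIC))
```

```text
{'clock': np.float64(2.75), 'position': array([ 0.4912, -0.113 ,  0.1289]), 'ee_rot': array([2.5952, 1.7685, 0.0031]), 'force': array([0.1309, 0.5265, 0.6979]), 'width': np.float64(0.0053), 'joints': array([-0.2338,  0.3689,  0.4613,  2.013 , -0.2252,  0.8059,  1.5537])}
```

View pics/s2.png

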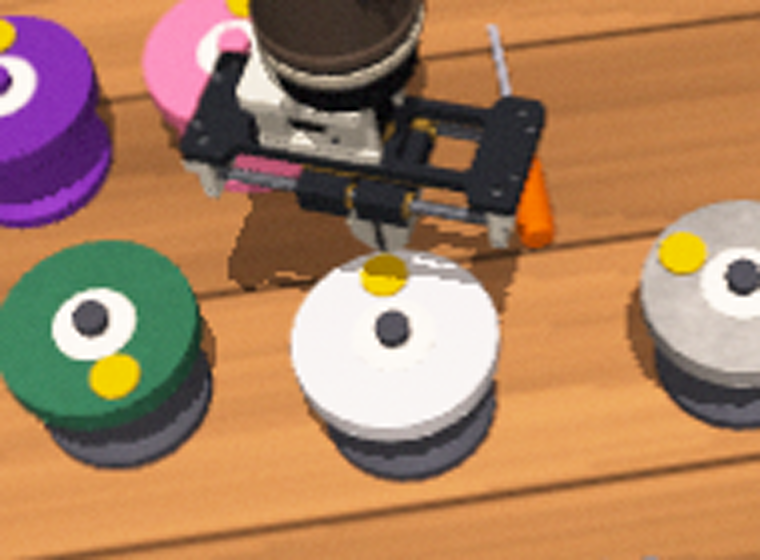

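The fingertips (385,250 in the crop) are above and slightly behind the white dot (385,273), as expected. The y offset needs -6 mm. Next I'll correct that and descend.

>>> jog_arm:
  commands: "1 0 -0.02 0 0 0 0;1 0 0 -0.04 0 0 0;1 0 0 -0.03 0 0 0;1 0 0 -0.02 0 0 0;1 0 0 0 0 0 0"

```text
clock: 3.3
position: [0.4895, -0.119, 0.0994]
ee_rot: [-2.595, -1.768, 0.003]
force: [-0.5, 0.2, 0.3]
width: 0.006
```

>>> jog_arm:
  commands: "1 0 0 -0.008 0 0 0;1 0 0 -0.008 0 0 0;1 0 0 -0.008 0 0 0;1 0 0 0 0 0 0;1 0 0 0 0 0 0"

```text
clock: 3.8
position: [0.4905, -0.1192, 0.0936]
ee_rot: [2.596, 1.769, 0.0]
force: [0.4, -0.7, 0.7]
width: 0.003
```

>>> jog_arm:
  commands: "1 0 0 -0.007 0 0 0;1 0 0 -0.007 0 0 0;1 0 0 0 0 0 0;1 0 0 0 0 0 0;1 0 0 0 0 0 0"

```text
clock: 4.3
position: [0.4907, -0.1192, 0.0895]
ee_rot: [2.596, 1.768, 0.001]
force: [0.2, 0.4, 2.8]
width: 0.005
```

Run:
```python
from h import *
F=[];P=[]
for i in range(6):
    d=shot('scene');s=status.observe();F.append(s['force']);P.append(s['position'])
print(np.mean(F,0),np.std(F,0),np.mean(P,0),s['clock'])
```

```text
[ 1.30702784 -0.69005332  3.15486415] [0.28519353 0.49838446 0.24993762] [ 0.49069631 -0.11923663  0.08948195] 4.6
```

The upward force is 3.2 N with about 3 mm of give, so the white dot has been touched. Retract and go to green (0.5367, -0.284).

>>> jog_arm:
  commands: "1 0 0 0.05 0 0 0;1 0 0 0.12 0 0 0;1 0.038 -0.13 0 0 0 0;1 0.038 -0.14 0 0 0 0;1 0.038 -0.14 0 0 0 0"

```text
clock: 5.1
position: [0.5248, -0.2427, 0.1403]
ee_rot: [-2.594, -1.771, -0.0]
force: [0.8, -0.0, -0.2]
width: 0.007
```

>>> jog_arm:
  commands: "1 0.038 -0.14 0 0 0 0;1 0 0 0 0 0 0;1 0 0 0 0 0 0;1 0 0 0 0 0 0;1 0 0 0 0 0 0"

```text
clock: 5.6
position: [0.536, -0.2825, 0.1401]
ee_rot: [-2.594, -1.77, -0.0]
force: [0.5, 0.6, 0.1]
width: 0.001
```

>>> jog_arm:
  commands: "1 0.002 -0.004 -0.07 0 0 0;1 0 0 -0.05 0 0 0;1 0 0 -0.02 0 0 0;1 0 0 0 0 0 0;1 0 0 0 0 0 0"

```text
clock: 6.1
position: [0.5368, -0.2853, 0.0987]
ee_rot: [2.596, 1.769, 0.0]
force: [-0.2, -0.4, 0.9]
width: 0.006
```

Run:
```python
from h import *
d=shot('scene')
for y in yellow(d):print(y[0],y[1][4],y[2])
cv2.imwrite('pics/s3.png',cv2.resize(cv2.cvtColor(d['pixels'],cv2.COLOR_RGB2BGR)[140:280,80:270],None,fx=4,fy=4,interpolation=cv2.INTER_CUBIC))
```

```text
[171.8 139.9] 56 [ 0.2571 -0.1921  0.092 ]
[487.1 164.4] 1272 [0.4761 0.6186 0.092 ]
[391.8 184.3] 87 [0.4976 0.3487 0.092 ]
[280.2 202.8] 101 [0.5064 0.0622 0.092 ]
[205.6 208.4] 96 [ 0.4926 -0.1197  0.092 ]
[139.1 236. ] 47 [ 0.5442 -0.2822  0.092 ]
[171.4 374.9] 28 [ 0.8795 -0.2226  0.092 ]
```

View pics/s3.png

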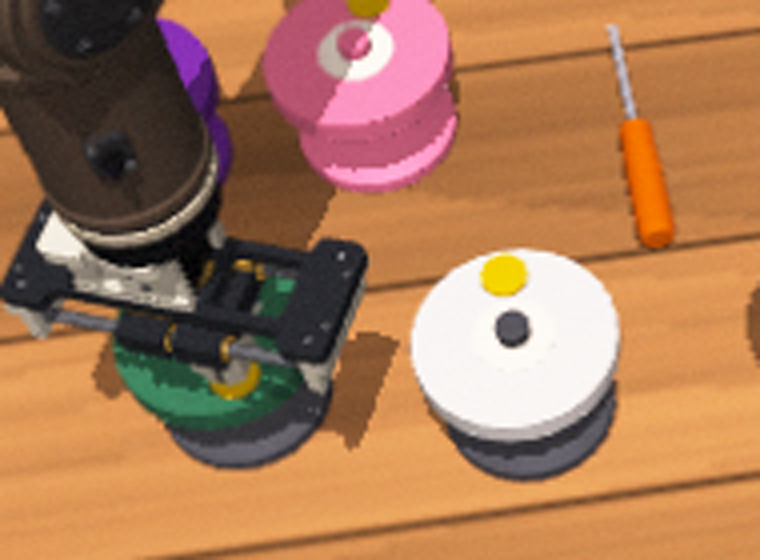

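The fingertips are just over the green dot (crop 235,375), and the white dot is back at its starting pixel. Tap now.

>>> jog_arm:
  commands: "1 0 0 -0.012 0 0 0;1 0 0 -0.012 0 0 0;1 0 0 -0.008 0 0 0;1 0 0 0 0 0 0;1 0 0 0 0 0 0"

```text
clock: 6.65
position: [0.537, -0.2855, 0.089]
ee_rot: [2.596, 1.768, 0.001]
force: [1.6, -0.1, 2.6]
width: 0.003
```

```bash
cat > f.py <<'E'
from h import *
F=[];P=[]
for i in range(6):
    d=shot('scene');s=status.observe();F.append(s['force']);P.append(s['position'])
print(np.mean(F,0),np.mean(P,0),s['clock'],np.round(s['joints'],2))
E
python3 f.py
```

```text
[ 1.68410489 -0.41918249  3.56276118] [ 0.53697336 -0.28554703  0.08901524] 6.95 [ 0.1   0.58  0.44  1.79 -0.32  0.84  1.89]
```

The green dot is touched at 3.6 N. Retract high, then cross to red-brown (0.4965, 0.348).

>>> jog_arm:
  commands: "1 0 0 0.05 0 0 0;1 0 0 0.14 0 0 0;1 0 0 0.14 0 0 0;1 -0.01 0.15 0 0 0 0;1 -0.01 0.15 0 0 0 0"

```text
clock: 7.45
position: [0.5305, -0.196, 0.1898]
ee_rot: [2.598, 1.763, 0.002]
force: [0.9, 0.9, -0.2]
width: 0.004
```

>>> jog_arm:
  commands: "1 -0.01 0.15 0 0 0 0;1 -0.01 0.15 0 0 0 0;1 -0.01 0.15 0 0 0 0;1 -0.01 0.15 0 0 0 0;1 -0.01 0.15 0 0 0 0"

```text
clock: 7.95
position: [0.5147, 0.0311, 0.1884]
ee_rot: [-2.597, -1.768, 0.001]
force: [0.0, 0.6, 0.1]
width: 0.008
```

>>> jog_arm:
  commands: "1 -0.01 0.15 0 0 0 0;1 -0.01 0.15 0 0 0 0;1 -0.01 0.15 0 0 0 0;1 -0.01 0.15 0 0 0 0;1 -0.01 0.15 0 0 0 0"

```text
clock: 8.45
position: [0.4998, 0.256, 0.1885]
ee_rot: [2.597, 1.768, -0.001]
force: [1.8, 0.8, 0.6]
width: 0.005
```

>>> jog_arm:
  commands: "1 0 0.1 0 0 0 0;1 0 0 0 0 0 0;1 0 0 0 0 0 0;1 0 0 0 0 0 0;1 0 0 0 0 0 0"

```text
clock: 8.95
position: [0.5009, 0.2829, 0.1881]
ee_rot: [2.598, 1.765, -0.0]
force: [-0.6, 0.3, 0.7]
width: 0.005
```

Remaining: dx -0.0045, dy +0.065.

>>> jog_arm:
  commands: "1 -0.007 0.11 0 0 0 0;1 -0.008 0.107 0 0 0 0;1 0 0 -0.13 0 0 0;1 0 0 -0.1 0 0 0;1 0 0 0 0 0 0"

```text
clock: 9.45
position: [0.494, 0.3472, 0.1153]
ee_rot: [2.597, 1.767, -0.011]
force: [-0.3, -0.8, 0.4]
width: 0.006
```

>>> jog_arm:
  commands: "1 0 0 -0.04 0 0 0;1 0 0 -0.02 0 0 0;1 0 0 0 0 0 0;1 0 0 0 0 0 0;1 0 0 0 0 0 0"

```text
clock: 9.95
position: [0.4966, 0.35, 0.1016]
ee_rot: [-2.596, -1.768, -0.002]
force: [0.9, 0.0, -0.5]
width: 0.002
```

Run:
```python
from h import *
d=shot('scene')
for y in yellow(d):print(y[0],y[1][4],y[2])
cv2.imwrite('pics/s4.png',cv2.resize(cv2.cvtColor(d['pixels'],cv2.COLOR_RGB2BGR)[110:250,290:480],None,fx=4,fy=4,interpolation=cv2.INTER_CUBIC))
```

```text
[171.7 139.6] 63 [ 0.2561 -0.1926  0.092 ]
[107.7 148.6] 65 [ 0.2575 -0.3655  0.092 ]
[487.2 164.4] 1271 [0.4762 0.6187 0.092 ]
[390.8 185.9] 48 [0.5019 0.3447 0.092 ]
[280.3 202.8] 103 [0.5066 0.0622 0.092 ]
[205.6 208.5] 96 [ 0.4929 -0.1197  0.092 ]
[138.1 233.7] 119 [ 0.5374 -0.2844  0.092 ]
[171.7 375.1] 29 [ 0.88  -0.222  0.092]
[176.7 409.4] 22 [ 0.948  -0.2162  0.092 ]
```

View pics/s4.png

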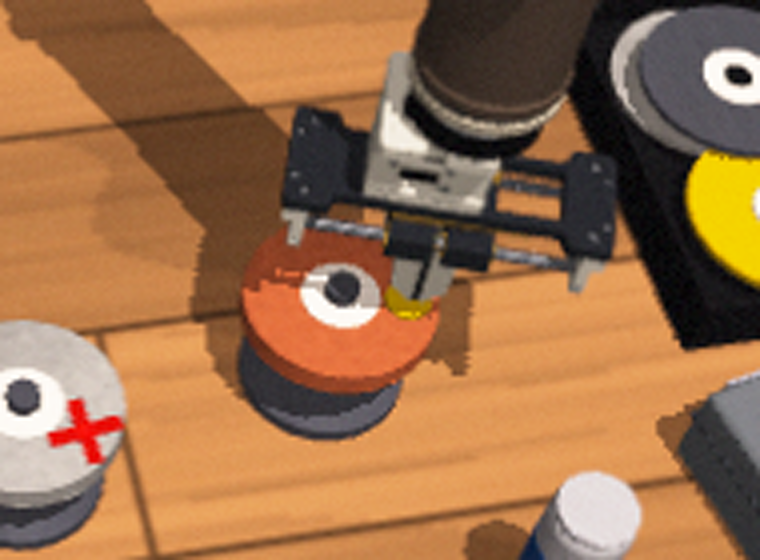

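The fingertips (crop 415,285) are just above the red-brown dot (408,300). White and green are back up at their starting pixels. Tap.

>>> jog_arm:
  commands: "1 0 0 -0.015 0 0 0;1 0 0 -0.015 0 0 0;1 0 0 -0.01 0 0 0;1 0 0 0 0 0 0;1 0 0 0 0 0 0"

```text
clock: 10.5
position: [0.4962, 0.3499, 0.0889]
ee_rot: [-2.596, -1.769, -0.0]
force: [0.1, 1.3, 3.2]
width: 0.001
```

```bash
python3 f.py
```

```text
[-0.24573313  0.83345258  3.661508  ] [0.4962014  0.34985081 0.08892316] 10.8 [-0.92  0.56  0.31  1.79 -0.22  0.83  0.7 ]
```

Touched at 3.7 N. Retract straight up, check and hand in.

>>> jog_arm:
  commands: "1 0 0 0.05 0 0 0;1 0 0 0.14 0 0 0;1 0 0 0.14 0 0 0;1 0 0 0.1 0 0 0;1 0 0 0 0 0 0"

```text
clock: 11.3
position: [0.4981, 0.3506, 0.2221]
ee_rot: [-2.596, -1.768, -0.011]
force: [0.3, 1.3, -0.7]
width: 0.006
```

>>> jog_arm:
  commands: "1 -0.14 0 0 0 0 0;1 -0.1 0 0 0 0 0;1 0 0 0 0 0 0;1 0 0 0 0 0 0;1 0 0 0 0 0 0"

```text
clock: 11.8
position: [0.4249, 0.3493, 0.2174]
ee_rot: [2.597, 1.767, -0.0]
force: [-1.0, 0.5, 0.2]
width: 0.002
```

Run:
```python
from h import *
d=shot('scene','end.png')
for y in yellow(d):print(y[0],y[1][4],y[2])
a=cv2.imread('pics/scene0.png').astype(int);b=cv2.imread('pics/end.png').astype(int)
e=np.abs(a-b).max(2)
for n,(u,v) in dict(jar=(371,270),can=(433,250),flange=(160,294),wrench=(269,312),driver=(240,175)).items():print(n,(e[v-22:v+22,u-15:u+15]>40).sum())
s=status.observe();print(s['clock'],s['position'],s['force'])
```

```text
[171.7 139.6] 63 [ 0.2561 -0.1926  0.092 ]
[107.7 148.6] 64 [ 0.2575 -0.3653  0.092 ]
[487.2 164.4] 1274 [0.4761 0.6187 0.092 ]
[391.7 184.3] 87 [0.4973 0.3486 0.092 ]
[280.1 202.8] 99 [0.5065 0.0618 0.092 ]
[205.6 208.4] 98 [ 0.4926 -0.1196  0.092 ]
[138.1 233.7] 119 [ 0.5374 -0.2844  0.092 ]
jar 0
can 0
flange 0
wrench 0
driver 0
11.85 [0.42504715 0.34930679 0.21739773] [0.54916923 0.55149131 0.47776124]
```

View pics/end.png

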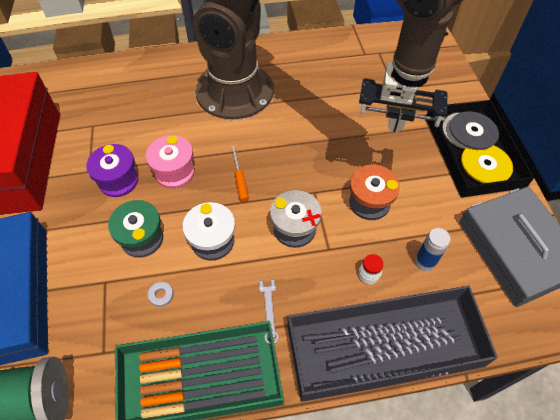

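The final picture shows all the wheels level and at their starting pixels (dots at 206,208; 138,234; 392,184; 280,203), and the bystanders unchanged. Handing in.

```bash
python3 -c "
from cell import arm;print(arm.sign_off())"
```

```text
the job is handed in; nothing more can be done
None
```

I tapped the yellow dots on the white, green and red-brown wheels in that order with closed fingertips, then handed the job in at about 12 s. The average forces were about 3.2, 3.6 and 3.7 N. Each wheel went down only about 3 mm, well short of the bottom stop.

In the last picture, all four wheel dots were within 0.2 px of where they started, so the wheels had sprung back up. The areas around the five bystanders showed no change. The arm passed over the grey wheel with the fingertips at about 0.19 m, well above its 0.1 m nut.

No check failed, with one minor disagreement. The dots measured from the wrist camera were up to about 9 mm off the other two views, because the gripper partly hid them. I used the top and scene positions, which agreed to about 2 mm. The hand-in reports no verdict.

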